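# Put the clamping parts back on their painted silhouettes

### The arm

A 6-joint arm with a two-finger parallel gripper is mounted at the origin on the work surface. World frame = base frame: x ahead of the robot, y to its left, z up, the work surface at z = 0. Lengths are in mm, angles in degrees, forces in N, time in s.
With the tool pointing down it reaches from about 300 to 850 mm from the base axis. Payload 4.2 kg.
Tool frame: the origin (TCP) lies between the finger pads; the fingertips stand 14 mm ahead of it and the grasp point (between the pads) lies 5 mm behind it; z points along the fingers, y is the line along which they close (so a half turn about z gives the same grasp; the last joint's range is limited). The gripper opens to 91 mm and grips with 3 to 60 N. Pads are 32 mm wide; open, the fingers measure 118 mm over their backs; the gripper's body (76 mm by 178 mm) begins 60 mm behind the grasp point.
Start: joints at [67.552, 18.312, 89.639, -0, 72.044, -1.146], TCP at [208.897, 535.73, 199.276] pointing down, gripper open.
Joint ranges: [-177.97, 177.97], [-48.28, 115.42], [12.27, 149.76], [-77.06, 257.06], [2.81, 150.46], [-146.56, 146.56]. Speed limits (degrees/s): [147.25, 147.25, 180, 180, 180, 180].

### API

Orientations are given as [roll, pitch, yaw] about the fixed x, y, z axes, in that order (R = Rz(yaw) Ry(pitch) Rx(roll)).
In Python, from workcell import * gives the robot as it stands. The module is installed in compiled form; this text tells all that it offers.
- The arm moves only by the tool send_rows, never from a script. Its argument "deltas" is a list of rows, each a list of 2 entries, a list of its own where there are three numbers: the shift along the tool's x, y, z normalised to -1 to 1, where 1 is 0.5 m, then the turn, a rotation vector about the tool's x, y, z normalised to -1 to 1, where 1 is 0.5 rad. A call has 1 to 10 rows; each row shifts and turns the commanded pose from where the row before left it, along the tool's axes as they then stand; what a row does not reach is not made up. A row lasts 1/10 s, in which the tool goes at most 50 mm and 8.59 degrees, less where a joint would pass 70% of its speed; a pose out of reach is approached as far as the arm can. A call with a number of a shift or a turn outside -1 to 1 is refused whole. A call with a gripper value outside its range is refused whole. "grip" is the closure, from 0 (fully open) to 1 (shut), set as the call begins (left out, the last holds). The fingers move at their own pace and stop on an object; "grip_force" is the grip in N (left out, the last holds). Time passes only in rows, so rows that do not move let the fingers close. It gives the time, the measured TCP pose, the force, the opening and the grip force at its end, in the units of the state.
- state(): the state, without advancing time (a new reading comes with each control period).
- grab_frame(name): name is "side" or "top"; returns the picture (480x640x3 uint8, red, green, blue); there is no depth.
- calibration(name): a dict with "mtx" (3x3 intrinsics, pixels), "R" (3x3) and "t" (3): a world point X has camera coordinates R X + t. Camera axes: x right, y down, z forward; pixel columns grow to the right and rows downward; lengths in mm; the calibration is good to about 2 mm. A picture is of the moment at which its call begins. calibration takes no time and is no camera call.
- job_done(): hands the job in; it is judged then, once.
Trained networks look in the newest picture that a camera, given by its name, has taken for a name from the list of things; names that differ only in an ending like _2 or _b are one class to them, and where a whole thing is asked for, a point or a joint stands for the part that bears it (a point fixed in the world has none). Each returns a list of dicts, best first, with "p" (0 to 1); they miss things now and then, are a little off and sometimes report something else, mostly with a low value. They report only what shows in the picture. A call takes as long as a camera call. They do not tell look-alikes from the thing itself.
- trace(camera, label): "pixels" (480x640 bool, what is visible of it) and "bbox" ([left, top, width, height] in pixels, round what is visible of it).
The state is a dict: "time_s": time; "qpos": joint angles; "qvel": joint speeds; "effort": joint torques, N m; "ee_pos": TCP position; "ee_rot": TCP orientation; "force": force on the tool from outside, world axes, zero at the start; "torque": the same for the moment, N m; "gripper_width": finger opening in mm; "gripper_force": force on a finger pad.
Only numpy, scipy, OpenCV 4.12 (cv2) and the standard library are available. Lean on these libraries where they do the work, as an engineer would, in place of code of your own. Each camera call takes 0.05 s, during which the arm holds its last target. There are 200 camera calls.

### The job

Put each of the four steel clamping parts (long slotted strap, short slotted strap, round collar, blue vee block) back on the black plate whose yellow silhouette has its shape and size, lying flat and squarely covering the silhouette. Either way round will do where the shape allows it. Set each part down on its plate and let it go there, do not drop or throw it.

Things in the scene. Friction and masses are not known exactly. Their poses are not given: they have to be found in the camera images.
- long_strap: loose dark steel clamp strap, a flat bar 110 (x) by 28 (y) by 16 mm high with a 54 x 9 mm slot along its middle, about 0.3 kg. Origin: centre of the underside; x along its length, z up. Lies flat on the bench at the start
- short_strap: loose bright steel clamp strap, 66 (x) by 28 (y) by 16 mm high with a 28 x 9 mm slot along its middle, about 0.2 kg. Origin: centre of the underside; x along its length, z up
- collar: loose bright steel round collar (thick ring), outside diameter 56, bore 26, height 22 mm, about 0.3 kg, lying flat. Origin: centre of the underside (in the bore), z up
- vee_block: loose blue block 48 x 48 mm, 30 mm high, with a bright vee groove in its top along x, about 0.4 kg. Its outer side faces are upright and can be gripped on either pair. Origin: centre of the underside, z up. Only the square outline matters: any of the four quarter turns is right
- long_pad: place of the long strap: 138 (x) by 56 (y) mm, silhouette a 110 x 28 mm bar along x with a dark slot; fixed black plate lying on the bench, 3 mm thick, with the part's full-size silhouette painted yellow at its middle. Origin: centre of the underside (part rests 3 mm above it)
- short_pad: place of the short strap: 94 (x) by 56 (y) mm, silhouette a 66 x 28 mm bar along x with a dark slot; fixed black plate lying on the bench, 3 mm thick, with the part's full-size silhouette painted yellow at its middle. Origin: centre of the underside (part rests 3 mm above it)
- collar_pad: place of the collar: 84 x 84 mm, silhouette a ring of 56 mm outside diameter with a dark middle; fixed black plate lying on the bench, 3 mm thick, with the part's full-size silhouette painted yellow at its middle. Origin: centre of the underside (part rests 3 mm above it)
- vee_pad: place of the vee block: 76 x 76 mm, silhouette a plain 48 x 48 mm square, sides along x and y; fixed black plate lying on the bench, 3 mm thick, with the part's full-size silhouette painted yellow at its middle. Origin: centre of the underside (part rests 3 mm above it)
Not all that is in view belongs to the job. What is shaped like the vee_block but purple or turquoise is not meant.

How it is judged (in metres and radians):
At the end, for the whole second after the job is handed in: Each part lies flat on its own plate (underside 1 to 7 mm above the bench, tilt under 0.1 rad), at rest, its centre within 12 mm of the silhouette's centre; the straps lie within 0.2 rad of the silhouette's length (either way round), the vee block within 0.2 rad of the square (any quarter turn) (horizontal distance between long_strap and long_pad below 0.012 m and height (world z) of long_strap between 0.001 and 0.007 m and angle between each of long_strap, short_strap, collar, vee_block's own z axis and vertical below 0.1 rad and linear speed of each of long_strap, short_strap, collar, vee_block below 0.02 m/s and angle between the x axis of long_strap and the x axis of long_pad, either way round below 0.2 rad and horizontal distance between short_strap and short_pad below 0.012 m and height (world z) of short_strap between 0.001 and 0.007 m and angle between the x axis of short_strap and the x axis of short_pad, either way round below 0.2 rad and horizontal distance between collar and collar_pad below 0.012 m and height (world z) of collar between 0.001 and 0.007 m and horizontal distance between vee_block and vee_pad below 0.012 m and height (world z) of vee_block between 0.001 and 0.007 m and (angle between the x axis of vee_block and the x axis of vee_pad, either way round below 0.2 rad or angle between the x axis of vee_block and the y axis of vee_pad, either way round below 0.2 rad)); the robot touches nothing.
It fails at once if the long strap is let go and falls or slides fast (over 0.6 m/s, a free fall of about 2 cm) (linear speed of long_strap above 0.6 m/s and contact force between the fingers and long_strap below 0.05 N).
It fails at once if the short strap is let go and falls or slides fast (over 0.6 m/s, a free fall of about 2 cm) (linear speed of short_strap above 0.6 m/s and contact force between the fingers and short_strap below 0.05 N).
It fails at once if the collar is let go and falls or slides fast (over 0.6 m/s, a free fall of about 2 cm) (linear speed of collar above 0.6 m/s and contact force between the fingers and collar below 0.05 N).
It fails at once if the vee block is let go and falls or slides fast (over 0.6 m/s, a free fall of about 2 cm) (linear speed of vee_block above 0.6 m/s and contact force between the fingers and vee_block below 0.05 N).
It also fails if it takes over 112 s, if anything falls off the work surface, if the arm or the gripper's body presses on something with over 40 N, if the wrist force passes 120 N, or if a joint passes its speed limit or range.

## Working session

There is one attempt and no reset: what is moved stays moved. The work goes in short steps, Python scripts to look and compute and a tool call to move; the robot and the scene stay as the last step left them, time stands still between calls to the robot, and variables do not carry over. Pictures are saved under pics/ and viewed, at most 14 in all, crops included, and the job is handed in when it is done.

Besides the shell and the picture viewer there is one more tool, called as a command line: name --argument value ..., lists and objects as JSON in quotes. send_rows: Moves the arm, as the interface text tells. Scaled input: -1 to 1 covers 0.5 m each way for a shift and 0.5 rad each way for a turn. Its arguments: {"type":"object","properties":{"deltas":{"type":"array","items":{"type":"array"}},"grip":{"type":"number"},"grip_force":{"type":"number"}},"required":["deltas"]}

```bash
mkdir -p pics
python3 - <<'E'
from workcell import *
import cv2
print(state())
for n in("top","side"):
    im=grab_frame(n); cv2.imwrite(f"pics/{n}0.png",im[:,:,::-1]); c=calibration(n); print(n,c)
E
```

```text
{'time_s': 0.0, 'qpos': array([ 6.75514280e+01,  1.83506003e+01,  8.97050246e+01, -2.30556580e-03,
        7.20419180e+01, -1.14538045e+00]), 'qvel': array([ 0.05074279, -0.02349592, -0.07442367, -0.06153665,  0.02364928,
        0.02195514]), 'effort': array([ 1.56614289e-03, -4.12466741e+01, -2.31978035e+01,  7.27002695e-02,
        4.56323905e-02, -1.74140341e-04]), 'ee_pos': array([208.71130678, 535.2367593 , 198.44007609]), 'ee_rot': array([-1.79902433e+02,  2.41774495e-04,  1.58697521e+02]), 'force': array([-1.28024749,  0.26486585, -0.29069743]), 'torque': array([-0.00141784,  0.03873983,  0.02409444]), 'gripper_force': 0.0, 'gripper_width': 91.14125093983635}
top {'mtx': array([[451.7367586 ,   0.        , 315.16683295],
       [  0.        , 451.7367586 , 234.44404851],
       [  0.        ,   0.        ,   1.        ]]), 'R': array([[-0.02356266, -0.99928105,  0.02970159],
       [-0.99764177,  0.02158747, -0.06515281],
       [ 0.06446479, -0.03116672, -0.99743317]]), 't': array([ -15.66415387,  560.98768675, 1076.48973035])}
side {'mtx': array([[438.26902611,   0.        , 322.03972864],
       [  0.        , 438.26902611, 232.52401067],
       [  0.        ,   0.        ,   1.        ]]), 'R': array([[-0.80623293, -0.59156188, -0.00655806],
       [-0.46170052,  0.63610007, -0.61823081],
       [ 0.36989336, -0.49541017, -0.78596925]]), 't': array([459.85380571, 280.87334164, 689.19767813])}
```

View pics/top0.png

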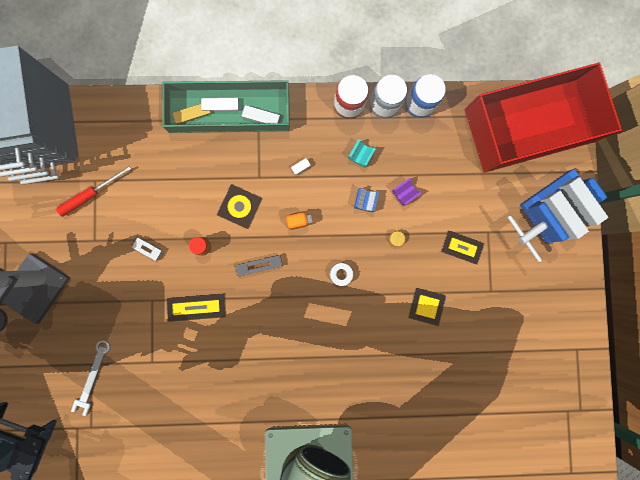

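View pics/side0.png

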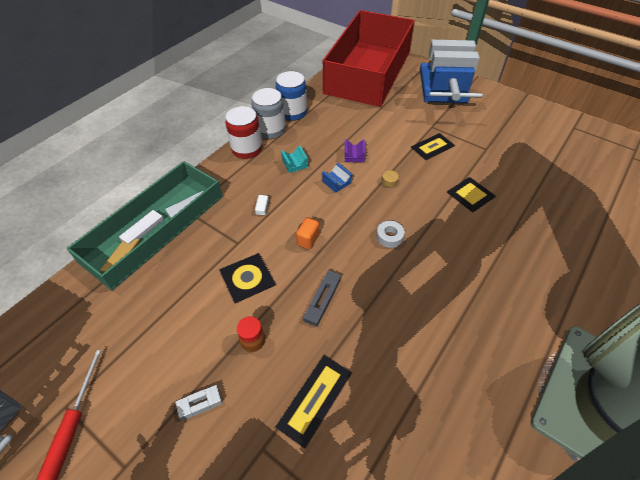

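The top view shows the collar pad at (239,206), long pad (196,307), short pad (462,247) and vee pad (427,306). The parts are the short strap at (147,248), long strap (259,265), collar (342,273) and blue vee block (366,199). Next I'll fit box models to the network masks from both cameras.

```bash
cat > h.py <<'E'
from workcell import *
import numpy as np, cv2
from scipy.optimize import minimize
D=dict(long_strap=(110,28,0,16),short_strap=(66,28,0,16),collar=(56,56,0,22),vee_block=(48,48,0,30),
 long_pad=(138,56,0,3),short_pad=(94,56,0,3),collar_pad=(84,84,0,3),vee_pad=(76,76,0,3))
def proj(X,cam):
    c=calibration(cam); p=(c["R"]@X.T).T+c["t"]; p=p@c["mtx"].T; return p[:,:2]/p[:,2:]
def w2(uv,z,cam):
    c=calibration(cam); d=c["R"].T@np.linalg.solve(c["mtx"],[*uv,1]); o=-c["R"].T@c["t"]; return o+d*(z-o[2])/d[2]
def pts(name,x,y,a,z0=0):
    l,w,_,h=D[name]
    if name=="collar":
        t=np.linspace(0,2*np.pi,24,endpoint=False); q=np.c_[np.cos(t),np.sin(t)]*28
    else: q=np.array([[1,1],[-1,1],[-1,-1],[1,-1]])*[l/2,w/2]
    c,s=np.cos(a),np.sin(a); q=q@np.array([[c,s],[-s,c]])+[x,y]
    return np.vstack([np.c_[q,np.full(len(q),z0)],np.c_[q,np.full(len(q),z0+h)]])
S=4
def render(name,p,cam,box,z0):
    uv=proj(pts(name,*p,z0),cam); hull=cv2.convexHull(((uv-box[:2]+.5)*S*16-8).astype(np.int32))
    m=np.zeros((box[3]*S,box[2]*S),np.uint8); cv2.fillConvexPoly(m,hull,1,shift=4); return m
def fit(name,z0=0,cams=("top","side"),pick=None):
    obs=[]
    for cam in cams:
        grab_frame(cam); r=trace(cam,name)
        print(name,cam,[(round(float(d["p"]),2),[int(v) for v in d["bbox"]]) for d in r[:4]])
        if not r: continue
        d=r[(pick or {}).get(cam,0)]; b=np.array(d["bbox"],int); b=np.array([b[0]-12,b[1]-12,b[2]+24,b[3]+24])
        full=cv2.copyMakeBorder(d["pixels"].astype(np.uint8),0,0,0,0)
        b[:2]=np.maximum(b[:2],0); b[2]=min(b[2],640-b[0]); b[3]=min(b[3],480-b[1])
        m=full[b[1]:b[1]+b[3],b[0]:b[0]+b[2]]
        cs,_=cv2.findContours(m,cv2.RETR_EXTERNAL,cv2.CHAIN_APPROX_NONE); m2=np.zeros_like(m); cv2.drawContours(m2,cs,-1,1,-1)
        m=cv2.resize(m2,None,fx=S,fy=S,interpolation=cv2.INTER_NEAREST)
        obs.append((cam,b,m))
    iou=lambda p,o:(lambda r:(r&o[2]).sum()/max((r|o[2]).sum(),1))(render(name,p,o[0],o[1],z0))
    cam,b,m=obs[0]; v,u=np.argwhere(m).mean(0)/S; c=w2((u+b[0],v+b[1]),z0+D[name][3]/2,cam)[:2]
    best=None
    for a in ([0] if name=="collar" else np.arange(0,180,30)):
        f=lambda q:-sum(iou((q[0],q[1],q[2]/30),o) for o in obs)
        r=minimize(f,[*c,np.radians(a)*30],method="Nelder-Mead",options=dict(initial_simplex=np.array([*c,np.radians(a)*30])+np.array([[0,0,0],[8,0,0],[0,8,0],[0,0,10]]),maxfev=150,xatol=.05,fatol=1e-4))
        if best is None or r.fun<best.fun: best=r
    p=best.x*[1,1,1/30]
    print("  ->",name,p[:2].round(1),"yaw",round(np.degrees(p[2])%180,1),[round(iou(p,o),3) for o in obs]); return p
E
python3 - <<'E'
from h import *
for n in D: fit(n)
E
```

```text
long_strap top [(0.73, [239, 254, 43, 23])]Traceback (most recent call last):
  File "<stdin>", line 2, in <module>
  File "h.py", line 28, in fit
    full=cv2.copyMakeBorder(d["pixels"].astype(np.uint8),0,0,0,0)
cv2.error: OpenCV(4.12.0) :-1: error: (-5:Bad argument) in function 'copyMakeBorder'
> Overload resolution failed:
>  - copyMakeBorder() missing required argument 'borderType' (pos 6)
>  - copyMakeBorder() missing required argument 'borderType' (pos 6)
```

```bash
sed -i 's/full=cv2.copyMakeBorder(\(.*\),0,0,0,0)/full=\1/' h.py
python3 - <<'E'
from h import *
for n in D:
    try: fit(n)
    except Exception as e: print(n,e)
E
```

```text
long_strap top [(0.9, [239, 256, 46, 21])]
long_strap side [(0.56, [306, 273, 38, 51])]
  -> long_strap [488.4 109.5] yaw 101.9 [np.float64(0.914), np.float64(0.895)]
short_strap top [(0.67, [132, 236, 30, 23])]
short_strap side [(0.87, [172, 386, 45, 31])]
  -> short_strap [535.1 377.1] yaw 60.3 [np.float64(0.938), np.float64(0.917)]
collar top [(0.53, [332, 263, 19, 21]), (0.41, [219, 185, 39, 40])]
collar side [(0.97, [377, 222, 30, 24])]
  -> collar [463.8 -89.9] yaw 6.2 [np.float64(0.944), np.float64(0.955)]
vee_block top [(0.97, [392, 180, 29, 24]), (0.97, [349, 141, 20, 24]), (0.93, [354, 186, 26, 27])]
vee_block side [(0.92, [349, 138, 13, 23]), (0.74, [322, 164, 30, 25]), (0.66, [281, 149, 26, 25])]
  -> vee_block [ 660.2 -254. ] yaw 33.5 [np.float64(0.881), np.float64(0.801)]
long_pad top [(0.82, [168, 292, 53, 30]), (0.41, [442, 231, 39, 33])]
long_pad side [(0.64, [276, 354, 74, 95])]
  -> long_pad [391.8 263.6] yaw 93.3 [np.float64(0.949), np.float64(0.966)]
short_pad top [(0.78, [440, 232, 43, 30])]
short_pad side [(0.95, [410, 132, 43, 28]), (0.58, [174, 386, 46, 34])]
  -> short_pad [ 522.5 -395.5] yaw 69.5 [np.float64(0.935), np.float64(0.913)]
collar_pad top [(0.66, [219, 184, 41, 42])]
collar_pad side [(0.78, [220, 251, 54, 51])]
  -> collar_pad [635.6 156.1] yaw 64.4 [np.float64(0.96), np.float64(0.957)]
vee_pad top [(0.79, [411, 291, 33, 34]), (0.54, [166, 292, 58, 27])]
vee_pad side [(0.95, [445, 178, 50, 30])]
  -> vee_pad [ 378.2 -301. ] yaw 73.7 [np.float64(0.93), np.float64(0.95)]
```

Run:
```python
from h import *
fit("vee_block",pick=dict(top=2,side=1))
P=dict(long_strap=(488.4,109.5,101.9),short_strap=(535.1,377.1,60.3),collar=(463.8,-89.9,0),long_pad=(391.8,263.6,93.3),short_pad=(522.5,-395.5,69.5),collar_pad=(635.6,156.1,64.4),vee_pad=(378.2,-301,73.7))
ims={c:grab_frame(c) for c in("top","side")}
# yellow silhouettes
for n in P:
    if "pad" not in n: continue
    for cam in ims:
        hsv=cv2.cvtColor(ims[cam],cv2.COLOR_RGB2HSV); m=cv2.inRange(hsv,(20,120,70),(36,255,255))
        reg=np.zeros_like(m); x,y,a=P[n]; uv=proj(pts(n,x,y,np.radians(a)),cam); cv2.fillConvexPoly(reg,cv2.convexHull(uv.astype(np.int32)),255)
        q=np.argwhere(m&reg)[:,::-1]; w=np.array([w2(u,3,cam)[:2] for u in q]).astype(np.float32)
        r=cv2.minAreaRect(w); print(n,cam,np.round(r[0],1),np.round(r[1],1),round(r[2],1),"mean",w.mean(0).round(1),"med",len(q))
rows=[]
for cam,n in [("top","short_strap"),("side","short_strap"),("top","vee"),("side","vee"),("top","long_strap"),("side","long_strap")]:
    x,y=(660,-150) if n=="vee" else P[n][:2]
    if n=="vee": u={"top":(366,199),"side":(338,178)}[cam]
    else: u=proj(np.array([[x,y,8.]]),cam)[0]
    u=np.array(u,int); rows.append(cv2.resize(ims[cam][u[1]-33:u[1]+33,u[0]-33:u[0]+33],(264,264),interpolation=cv2.INTER_CUBIC))
cv2.imwrite("pics/crop.png",np.vstack([np.hstack(rows[::2]),np.hstack(rows[1::2])])[:,:,::-1])
```

```text
vee_block top [(0.87, [394, 175, 28, 32]), (0.87, [350, 142, 20, 23]), (0.8, [355, 187, 23, 28])]
vee_block side [(0.9, [346, 140, 18, 20]), (0.88, [320, 164, 31, 25]), (0.64, [280, 150, 27, 22])]
  -> vee_block [ 642. -155.] yaw 75.8 [np.float64(0.936), np.float64(0.789)]
long_pad top [391.8 264.7] [ 29.6 112.9] 3.2 mean [391.7 265.2] med 512
long_pad side [392.2 262.8] [ 29.6 111.3] 3.1 mean [392.2 265.4] med 1138
short_pad top [ 522.8 -393. ] [67.6 29.9] 68.8 mean [ 522.8 -392.9] med 294
short_pad side [ 524.  -395.8] [69.2 30.6] 69.8 mean [ 523.8 -395.1] med 216
collar_pad top [635.6 157.9] [56.3 54.4] 88.9 mean [635.6 157.5] med 360Traceback (most recent call last):
  File "<stdin>", line 11, in <module>
  File "h.py", line 9, in w2
    c=calibration(cam); d=c["R"].T@np.linalg.solve(c["mtx"],[*uv,1]); o=-c["R"].T@c["t"]; return o+d*(z-o[2])/d[2]
ValueError: time passes only in moves, steps and waits
```

```bash
python3 - <<'E'
s=open('h.py').read()
s=s.replace('D=dict(','CAL={n:calibration(n) for n in ("top","side")}\nD=dict(',1).replace('c=calibration(cam)','c=CAL[cam]')
open('h.py','w').write(s)
E
python3 - <<'E'
from h import *
P=dict(long_strap=(488.4,109.5,101.9),short_strap=(535.1,377.1,60.3),collar_pad=(635.6,156.1,64.4),vee_pad=(378.2,-301,73.7))
ims={c:grab_frame(c) for c in("top","side")}
for n in P:
    if "pad" not in n: continue
    for cam in ims:
        hsv=cv2.cvtColor(ims[cam],cv2.COLOR_RGB2HSV); m=cv2.inRange(hsv,(20,120,70),(36,255,255))
        reg=np.zeros_like(m); x,y,a=P[n]; uv=proj(pts(n,x,y,np.radians(a)),cam); cv2.fillConvexPoly(reg,cv2.convexHull(uv.astype(np.int32)),255)
        q=np.argwhere(m&reg)[:,::-1]; w=np.array([w2(u,3,cam)[:2] for u in q]).astype(np.float32)
        r=cv2.minAreaRect(w); print(n,cam,np.round(r[0],1),np.round(r[1],1),round(r[2],1),"mean",w.mean(0).round(1),len(q))
rows=[]
for cam,u in [("top",(147,248)),("side",(199,402)),("top",(366,199)),("side",(338,178)),("top",(259,265)),("side",(322,297))]:
    rows.append(cv2.resize(ims[cam][u[1]-33:u[1]+33,u[0]-33:u[0]+33],(264,264),interpolation=cv2.INTER_CUBIC))
cv2.imwrite("pics/crop.png",np.vstack([np.hstack(rows[::2]),np.hstack(rows[1::2])])[:,:,::-1])
s=state(); print(s["time_s"])
E
```

```text
collar_pad top [635.6 157.9] [56.3 54.4] 88.9 mean [635.6 157.5] 360
collar_pad side [636.6 155.8] [55.9 57.2] 80.7 mean [636.1 156.5] 482
vee_pad top [ 379.  -298.7] [50.2 49.9] 73.6 mean [ 378.9 -298.6] 421
vee_pad side [ 380.3 -301.4] [50.9 50. ] 74.1 mean [ 380.4 -301. ] 369
2.2
```

View pics/crop.png

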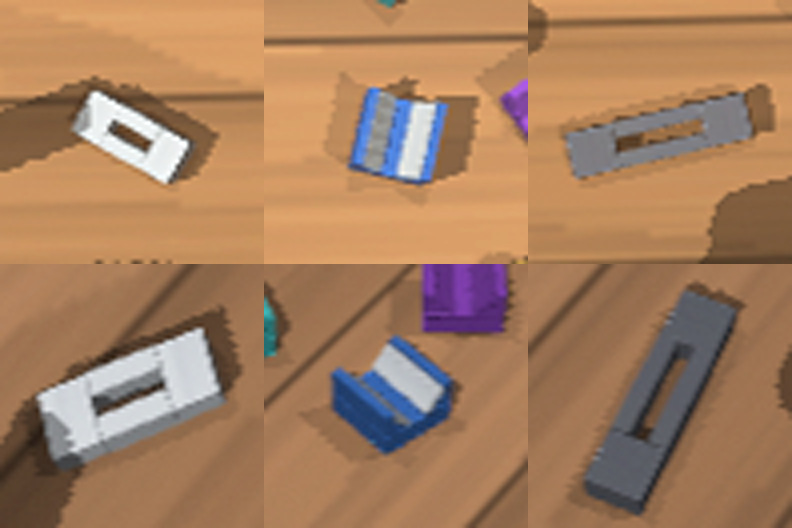

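All four parts lie flat and the fitted poses agree with the given sizes. I'll write a small planner that converts world targets to tool-frame rows.

```bash
cat > plan.py <<'E'
# usage: plan.py step_mm x,y,z,psi [x,y,z,psi ...] ; prints rows from the measured pose
import sys,json
from workcell import state
import numpy as np
s=state(); p=np.array(s["ee_pos"]); psi=s["ee_rot"][2]; step=float(sys.argv[1]); rows=[]
print("t",round(s["time_s"],2),"from",p.round(1),round(psi,1),"w",round(s["gripper_width"],1))
for a in sys.argv[2:]:
    x=[float(v) for v in a.split(",")]; g=np.array(x[:3]); p0=p.copy(); dy=((x[3]-psi+180)%360)-180; a0=psi
    n=int(max(np.ceil(np.linalg.norm(g-p0)/step),np.ceil(abs(dy)/8.2),1))
    for k in range(1,n+1):
        e=p0+(g-p0)*k/n-p; c,q=np.cos(np.radians(psi)),np.sin(np.radians(psi))
        sh=np.round(np.array([e[0]*c+e[1]*q,e[0]*q-e[1]*c,-e[2]])/500,3)
        t=np.round(np.radians(psi-(a0+dy*k/n))/.5,3)
        p=p+500*np.array([sh[0]*c+sh[1]*q,sh[0]*q-sh[1]*c,-sh[2]]); psi-=np.degrees(t*.5)
        rows.append([[*map(float,sh)],[0,0,float(t)]])
for i in range(0,len(rows),10): print(json.dumps(rows[i:i+10]).replace(" ",""))
E
python3 plan.py 45 535,377,90,60.3
```

```text
t 2.2 from [208.9 535.7 199.3] 158.7 w 91.2
[[[-0.06,-0.005,0.018],[0,0,0.286]],[[-0.061,0.004,0.018],[0,0,0.286]],[[-0.059,0.012,0.019],[0,0,0.287]],[[-0.057,0.021,0.018],[0,0,0.286]],[[-0.053,0.028,0.018],[0,0,0.286]],[[-0.049,0.036,0.018],[0,0,0.286]],[[-0.043,0.042,0.019],[0,0,0.287]],[[-0.036,0.048,0.018],[0,0,0.286]],[[-0.03,0.053,0.018],[0,0,0.286]],[[-0.021,0.057,0.018],[0,0,0.286]]]
[[[-0.013,0.059,0.018],[0,0,0.287]],[[-0.005,0.06,0.019],[0,0,0.286]]]
```

send_rows --deltas '[[[-0.06,-0.005,0.018],[0,0,0.286]],[[-0.061,0.004,0.018],[0,0,0.286]],[[-0.059,0.012,0.019],[0,0,0.287]],[[-0.057,0.021,0.018],[0,0,0.286]],[[-0.053,0.028,0.018],[0,0,0.286]],[[-0.049,0.036,0.018],[0,0,0.286]],[[-0.043,0.042,0.019],[0,0,0.287]],[[-0.036,0.048,0.018],[0,0,0.286]],[[-0.03,0.053,0.018],[0,0,0.286]],[[-0.021,0.057,0.018],[0,0,0.286]]]' --grip 0

```text
time_s: 3.2
ee_pos: [481.9, 402.8, 107.9]
ee_rot: [180.0, -0.0, 76.4]
force: [-0.3, 0.8, 0.4]
gripper_width: 91.1
gripper_force: 0.0
```

send_rows --deltas '[[[-0.013,0.059,0.018],[0,0,0.287]],[[-0.005,0.06,0.019],[0,0,0.286]],[[0,0,0],[0,0,0]],[[0,0,0],[0,0,0]]]'

```text
time_s: 3.6
ee_pos: [535.1, 376.6, 89.3]
ee_rot: [-179.9, 0.0, 60.3]
force: [-0.1, 0.3, 0.3]
gripper_width: 90.8
gripper_force: 0.0
```

```bash
python3 plan.py 20 535,377,19,60.3
```

```text
t 3.6 from [535.1 376.6  89.3] 60.3 w 90.8
[[[0.0,-0.0,0.035],[0,0,-0.0]],[[0.0,-0.0,0.035],[0,0,-0.0]],[[0.0,-0.0,0.035],[0,0,-0.0]],[[0.001,-0.0,0.036],[0,0,-0.0]]]
```

Tracking is accurate. Now I'll descend and grip the short strap.

send_rows --deltas '[[[0,0,0.05],[0,0,0]],[[0,0,0.05],[0,0,0]],[[0,0,0.03],[0,0,0]],[[0,0,0.01],[0,0,0]],[[0,0,0],[0,0,0]]]'

```text
time_s: 4.1
ee_pos: [534.1, 377.6, 19.7]
ee_rot: [-180.0, 0.0, 60.4]
force: [-0.2, 0.5, 0.8]
gripper_width: 91.0
gripper_force: 0.0
```

send_rows --deltas '[[[0,0,0],[0,0,0]],[[0,0,0],[0,0,0]],[[0,0,0],[0,0,0]],[[0,0,0],[0,0,0]],[[0,0,0],[0,0,0]],[[0,0,0],[0,0,0]],[[0,0,0],[0,0,0]],[[0,0,0],[0,0,0]]]' --grip 1 --grip_force 35

```text
time_s: 4.9
ee_pos: [535.0, 377.0, 19.7]
ee_rot: [-180.0, 0.0, 60.3]
force: [0.0, -0.3, -0.2]
gripper_width: 30.2
gripper_force: 0.0
```

send_rows --deltas '[[[0,0,0],[0,0,0]],[[0,0,0],[0,0,0]],[[0,0,0],[0,0,0]]]'

```text
time_s: 5.2
ee_pos: [535.0, 377.0, 19.8]
ee_rot: [-180.0, -0.0, 60.3]
force: [-0.1, -0.3, -1.1]
gripper_width: 6.2
gripper_force: 0.0
```

send_rows --deltas '[[[0,0,-0.02],[0,0,0]],[[0,0,-0.05],[0,0,0]],[[0,0,-0.06],[0,0,0]],[[0,0,-0.06],[0,0,0]],[[0,0,-0.03],[0,0,0]],[[0,0,0],[0,0,0]]]'

```text
time_s: 5.8
ee_pos: [536.6, 378.1, 133.6]
ee_rot: [179.8, -0.4, 60.3]
force: [-0.1, -0.5, 0.4]
gripper_width: 0.3
gripper_force: 0.0
```

```bash
python3 plan.py 40 523,-394,120,69.2
python3 - <<'E'
from h import *
cv2.imwrite("pics/s1.png",grab_frame("side")[230:480,60:400,::-1])
E
```

```text
t 5.8 from [536.6 378.1 133.6] 60.3 w 0.3
[[[-0.068,0.037,0.001],[0,0,-0.016]],[[-0.068,0.037,0.002],[0,0,-0.015]],[[-0.068,0.036,0.001],[0,0,-0.016]],[[-0.069,0.035,0.001],[0,0,-0.015]],[[-0.069,0.035,0.002],[0,0,-0.016]],[[-0.069,0.034,0.001],[0,0,-0.015]],[[-0.069,0.034,0.002],[0,0,-0.016]],[[-0.07,0.034,0.001],[0,0,-0.015]],[[-0.07,0.033,0.001],[0,0,-0.016]],[[-0.07,0.032,0.002],[0,0,-0.015]]]
[[[-0.07,0.031,0.001],[0,0,-0.016]],[[-0.071,0.032,0.001],[0,0,-0.015]],[[-0.071,0.03,0.002],[0,0,-0.016]],[[-0.071,0.03,0.001],[0,0,-0.016]],[[-0.071,0.03,0.001],[0,0,-0.015]],[[-0.072,0.029,0.002],[0,0,-0.016]],[[-0.072,0.028,0.001],[0,0,-0.015]],[[-0.072,0.028,0.001],[0,0,-0.016]],[[-0.072,0.027,0.002],[0,0,-0.015]],[[-0.072,0.027,0.001],[0,0,-0.016]]]
```

View pics/s1.png

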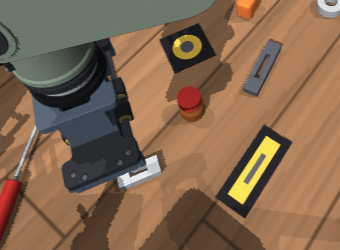

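The grasp missed. The gripper shut to 0.3 mm and the strap is still at about (200,402) in the full picture. I'll check where the TCP projects against the fingertips in both cameras.

Run:
```python
from h import *
s=state(); p=s["ee_pos"]; out=[]
for cam in("top","side"):
    im=grab_frame(cam).copy()
    R=cv2.Rodrigues(np.array([0,0,0.]))[0]
    psi=np.radians(s["ee_rot"][2]); y=np.array([np.sin(psi),-np.cos(psi),0])
    uv=proj(np.array([p,p+[0,0,-14],p+[0,0,46],p+59*y,p-59*y,[535.,377,8]]),cam); print(cam,uv.round(0).tolist())
    for k,u in enumerate(uv): cv2.circle(im,tuple(int(v) for v in u),2,[(255,0,0),(0,255,0),(0,255,255),(255,255,0),(255,255,0),(255,0,255)][k],-1)
    c=uv[0].astype(int); x0=max(c[0]-75,0); y0=max(c[1]-75,0); q=im[y0:y0+150,x0:x0+150]; print(x0,y0,q.shape)
    out.append(cv2.resize(q,(400,400)))
cv2.imwrite("pics/chk.png",np.hstack(out)[:,:,::-1])
```

```text
top [[128.0, 247.0], [130.0, 247.0], [119.0, 246.0], [142.0, 223.0], [114.0, 271.0], [148.0, 249.0]]
52 171 (150, 150, 3)
side [[178.0, 374.0], [181.0, 377.0], [169.0, 361.0], [169.0, 337.0], [188.0, 415.0], [199.0, 402.0]]
103 298 (150, 150, 3)
```

View pics/chk.png

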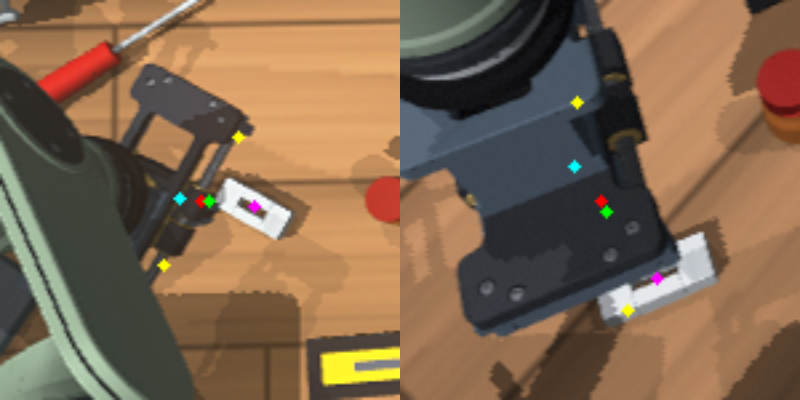

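The TCP projections line up with the gripper and with the strap's measured position. So I'll go down again with the fingers open and look from close by.

send_rows --deltas '[[[0,0,0],[0,0,0]],[[0,0,0],[0,0,0]],[[0,0,0],[0,0,0]],[[0,0,0],[0,0,0]],[[0,0,0],[0,0,0]],[[0,0,0],[0,0,0]],[[0,0,0.04],[0,0,0]],[[0,0,0.07],[0,0,0]],[[0,0,0.06],[0,0,0]],[[0,0,0],[0,0,0]]]' --grip 0

```text
time_s: 6.95
ee_pos: [532.1, 375.1, 40.5]
ee_rot: [-179.8, 0.5, 60.3]
force: [-0.9, -0.5, -0.7]
gripper_width: 77.4
gripper_force: 0.0
```

send_rows --deltas '[[[0,0,0.03],[0,0,0]],[[0,0,0.02],[0,0,0]],[[0,0,0],[0,0,0]],[[0,0,0],[0,0,0]]]'

```text
time_s: 7.35
ee_pos: [535.5, 377.3, 20.7]
ee_rot: [180.0, -0.1, 60.3]
force: [0.5, 0.1, 0.4]
gripper_width: 91.6
gripper_force: 0.0
```

Run:
```python
from h import *
s=state(); p=s["ee_pos"]; out=[]; print(p,s["ee_rot"],s["gripper_width"])
for cam in("top","side"):
    im=grab_frame(cam).copy()
    c=np.array({"top":(142,245),"side":(195,395)}[cam]); q=im[c[1]-50:c[1]+50,c[0]-50:c[0]+50]
    out.append(cv2.resize(q,(400,400),interpolation=cv2.INTER_CUBIC))
cv2.imwrite("pics/chk2.png",np.hstack(out)[:,:,::-1])
```

```text
[535.51224661 377.32158059  20.70027698] [ 1.79968511e+02 -7.01658914e-02  6.02884068e+01] 91.5632711652491
```

View pics/chk2.png

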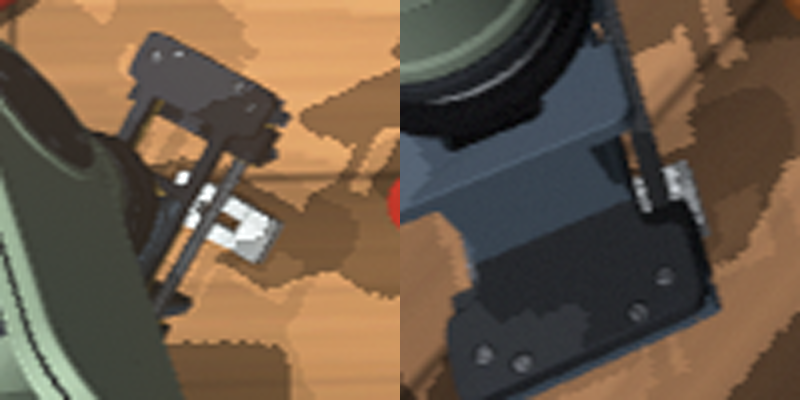

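The fingers straddle the strap in plan, so the height is the likely cause. I'll feel for the bench in 1 mm steps.

send_rows --deltas '[[[0,0,0.004],[0,0,0]],[[0,0,0.004],[0,0,0]],[[0,0,0.002],[0,0,0]],[[0,0,0],[0,0,0]]]'

```text
time_s: 7.85
ee_pos: [534.9, 376.9, 14.5]
ee_rot: [-180.0, 0.0, 60.3]
force: [0.5, -0.2, -0.6]
gripper_width: 91.5
gripper_force: 0.0
```

send_rows --deltas '[[[0,0,0],[0,0,0]],[[0,0,0],[0,0,0]],[[0,0,0],[0,0,0]],[[0,0,0],[0,0,0]],[[0,0,0],[0,0,0]],[[0,0,0],[0,0,0]],[[0,0,0],[0,0,0]],[[0,0,0],[0,0,0]],[[0,0,0],[0,0,0]]]' --grip 1 --grip_force 35

```text
time_s: 8.75
ee_pos: [535.0, 377.0, 14.8]
ee_rot: [-180.0, -0.0, 60.3]
force: [0.1, -0.6, -0.2]
gripper_width: 22.4
gripper_force: 0.0
```

Run:
```python
from h import *
s=state(); print(s["gripper_width"],s["qpos"].round(2)); out=[]
for cam in("top","side"):
    im=grab_frame(cam).copy()
    p=s["ee_pos"]; psi=np.radians(s["ee_rot"][2]); y=np.array([np.sin(psi),-np.cos(psi),0])
    uv=proj(np.array([p+[0,0,-14],p+[0,0,5],p+[0,0,65.]]),cam); print(cam,uv.round(1).tolist())
    c=np.array({"top":(142,245),"side":(195,395)}[cam]); q=im[c[1]-50:c[1]+50,c[0]-50:c[0]+50]
    out.append(cv2.resize(q,(400,400),interpolation=cv2.INTER_CUBIC))
cv2.imwrite("pics/chk3.png",np.hstack(out)[:,:,::-1])
```

```text
22.36253074825313 [34.16 34.09 91.88  0.   54.04 63.87]
top [[148.6, 249.0], [145.9, 248.7], [136.8, 247.8]]
side [[200.2, 403.7], [197.5, 399.9], [188.0, 386.7]]
```

View pics/chk3.png

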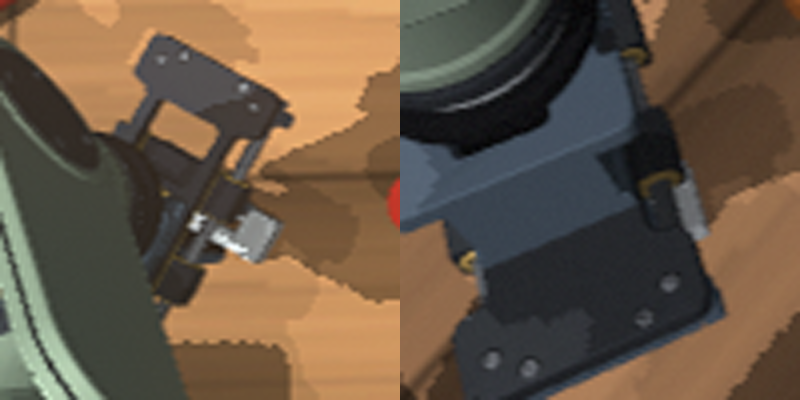

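send_rows --deltas '[[[0,0,0],[0,0,0]],[[0,0,0],[0,0,0]],[[0,0,0],[0,0,0]],[[0,0,0.002],[0,0,0]],[[0,0,0.002],[0,0,0]],[[0,0,0.002],[0,0,0]]]'

```text
time_s: 9.45
ee_pos: [535.0, 377.0, 11.6]
ee_rot: [-180.0, 0.0, 60.3]
force: [-1.0, -0.6, 0.8]
gripper_width: 0.5
gripper_force: 0.0
```

There's no contact although the tips should nominally be below the bench, so the reported height is off. I'll keep probing gently.

send_rows --deltas '[[[0,0,0.003],[0,0,0]],[[0,0,0.003],[0,0,0]],[[0,0,0.003],[0,0,0]]]'

```text
time_s: 9.75
ee_pos: [535.0, 377.0, 7.1]
ee_rot: [-180.0, -0.0, 60.3]
force: [0.0, 0.6, 0.6]
gripper_width: 0.4
gripper_force: 0.0
```

Run:
```python
from workcell import *
s=state(); print(s["ee_pos"],s["force"],s["effort"],s["qpos"])
```

```text
[535.00098529 377.01886253   7.09758061] [0.00636477 0.58039238 0.59210841] [-2.64033661e-04 -5.17344475e+01 -1.91431832e+01  5.33611095e-02
 -2.87622982e-02 -1.31478649e-05] [3.41644620e+01 3.45659008e+01 9.22702616e+01 3.21030142e-03
 5.31640249e+01 6.38685216e+01]
```

send_rows --deltas '[[[0,0,0.003],[0,0,0]],[[0,0,0.003],[0,0,0]],[[0,0,0.003],[0,0,0]]]'

```text
time_s: 10.05
ee_pos: [535.0, 377.0, 2.7]
ee_rot: [-180.0, -0.0, 60.3]
force: [1.5, 0.1, 0.5]
gripper_width: 0.5
gripper_force: 0.0
```

send_rows --deltas '[[[0,0,0.003],[0,0,0]],[[0,0,0.003],[0,0,0]]]'

```text
time_s: 10.25
ee_pos: [535.1, 377.1, 1.5]
ee_rot: [180.0, -0.0, 60.3]
force: [-4.4, -3.5, 17.6]
gripper_width: 0.7
gripper_force: 8.5
```

Contact came at reported z ≈ 1.5 mm. If that was the strap's top (16 mm), the tips really stand about 14 mm above the reported TCP. I'll raise, open and test that by descending around the strap, slowly at the end.

send_rows --deltas '[[[0,0,-0.03],[0,0,0]],[[0,0,-0.01],[0,0,0]],[[0,0,0],[0,0,0]],[[0,0,0],[0,0,0]],[[0,0,0],[0,0,0]],[[0,0,0],[0,0,0]],[[0,0,0],[0,0,0]],[[0,0,0],[0,0,0]],[[0,0,0],[0,0,0]],[[0,0,0.02],[0,0,0]]]' --grip 0

```text
time_s: 11.25
ee_pos: [536.1, 377.7, 10.8]
ee_rot: [179.9, -0.2, 60.3]
force: [0.4, -0.3, 0.3]
gripper_width: 77.6
gripper_force: 0.0
```

send_rows --deltas '[[[0,0,0.01],[0,0,0]],[[0,0,0.01],[0,0,0]],[[0,0,0.004],[0,0,0]],[[0,0,0.003],[0,0,0]],[[0,0,0.003],[0,0,0]]]'

```text
time_s: 11.75
ee_pos: [535.2, 377.1, -5.3]
ee_rot: [180.0, -0.0, 60.3]
force: [0.2, -0.2, 0.5]
gripper_width: 91.5
gripper_force: 0.0
```

The open fingers pass below that height with no contact, so the contact was with the strap's top. True tip height ≈ reported z + 14 mm.

send_rows --deltas '[[[0,0,0.004],[0,0,0]],[[0,0,0.004],[0,0,0]],[[0,0,0],[0,0,0]]]'

```text
time_s: 12.05
ee_pos: [534.9, 376.9, -9.5]
ee_rot: [-180.0, 0.0, 60.3]
force: [-0.5, -0.2, 0.3]
gripper_width: 91.0
gripper_force: 0.0
```

send_rows --deltas '[[[0,0,0],[0,0,0]],[[0,0,0],[0,0,0]],[[0,0,0],[0,0,0]],[[0,0,0],[0,0,0]],[[0,0,0],[0,0,0]],[[0,0,0],[0,0,0]],[[0,0,0],[0,0,0]],[[0,0,0],[0,0,0]],[[0,0,0],[0,0,0]],[[0,0,0],[0,0,0]]]' --grip 1 --grip_force 35

```text
time_s: 13.05
ee_pos: [535.2, 377.0, -9.2]
ee_rot: [180.0, -0.0, 60.3]
force: [0.4, -0.1, 0.2]
gripper_width: 28.1
gripper_force: 35.0
```

Gripped: width 28.1 mm at 35 N. Now I'll lift and check how the strap sits in the grip.

send_rows --deltas '[[[0,0,-0.02],[0,0,0]],[[0,0,-0.05],[0,0,0]],[[0,0,-0.06],[0,0,0]],[[0,0,-0.05],[0,0,0]],[[0,0,-0.02],[0,0,0]],[[0,0,0],[0,0,0]]]'

```text
time_s: 13.65
ee_pos: [535.7, 377.5, 92.6]
ee_rot: [179.9, -0.2, 60.3]
force: [-0.3, -0.2, -2.3]
gripper_width: 27.8
gripper_force: 35.0
```

```bash
python3 plan.py 40 523,-394,90,69.2
```

```text
t 13.65 from [535.7 377.5  92.6] 60.3 w 27.8
[[[-0.068,0.037,0.0],[0,0,-0.016]],[[-0.068,0.037,0.001],[0,0,-0.015]],[[-0.068,0.036,-0.0],[0,0,-0.016]],[[-0.068,0.035,0.0],[0,0,-0.015]],[[-0.069,0.035,0.0],[0,0,-0.016]],[[-0.069,0.035,0.001],[0,0,-0.015]],[[-0.069,0.034,-0.0],[0,0,-0.016]],[[-0.07,0.033,0.0],[0,0,-0.015]],[[-0.07,0.033,0.0],[0,0,-0.016]],[[-0.07,0.032,0.001],[0,0,-0.015]]]
[[[-0.07,0.032,-0.0],[0,0,-0.016]],[[-0.071,0.031,0.0],[0,0,-0.016]],[[-0.071,0.031,0.0],[0,0,-0.015]],[[-0.071,0.03,0.001],[0,0,-0.016]],[[-0.071,0.03,-0.0],[0,0,-0.015]],[[-0.071,0.029,0.0],[0,0,-0.016]],[[-0.072,0.028,0.0],[0,0,-0.015]],[[-0.072,0.028,0.001],[0,0,-0.016]],[[-0.072,0.027,-0.0],[0,0,-0.015]],[[-0.073,0.027,0.0],[0,0,-0.016]]]
```

send_rows --deltas '[[[-0.068,0.037,0.0],[0,0,-0.016]],[[-0.068,0.037,0.001],[0,0,-0.015]],[[-0.068,0.036,0],[0,0,-0.016]],[[-0.068,0.035,0.0],[0,0,-0.015]],[[-0.069,0.035,0.0],[0,0,-0.016]],[[-0.069,0.035,0.001],[0,0,-0.015]],[[-0.069,0.034,0],[0,0,-0.016]],[[-0.07,0.033,0.0],[0,0,-0.015]],[[-0.07,0.033,0.0],[0,0,-0.016]],[[-0.07,0.032,0.001],[0,0,-0.015]]]'

```text
time_s: 14.65
ee_pos: [527.1, -10.2, 87.7]
ee_rot: [-179.8, 0.1, 64.8]
force: [0.2, 0.2, -1.4]
gripper_width: 27.8
gripper_force: 35.0
```

send_rows --deltas '[[[-0.07,0.032,0],[0,0,-0.016]],[[-0.071,0.031,0.0],[0,0,-0.016]],[[-0.071,0.031,0.0],[0,0,-0.015]],[[-0.071,0.03,0.001],[0,0,-0.016]],[[-0.071,0.03,0],[0,0,-0.015]],[[-0.071,0.029,0.0],[0,0,-0.016]],[[-0.072,0.028,0.0],[0,0,-0.015]],[[-0.072,0.028,0.001],[0,0,-0.016]],[[-0.072,0.027,0],[0,0,-0.015]],[[-0.073,0.027,0.0],[0,0,-0.016]]]'

```text
time_s: 15.65
ee_pos: [520.9, -395.4, 86.1]
ee_rot: [-179.8, -0.1, 69.2]
force: [1.8, 0.0, -2.0]
gripper_width: 28.0
gripper_force: 35.0
```

send_rows --deltas '[[[0,0,0.04],[0,0,0]],[[0,0,0.04],[0,0,0]],[[0,0,0.03],[0,0,0]],[[0,0,0],[0,0,0]],[[0,0,0],[0,0,0]]]'

```text
time_s: 16.15
ee_pos: [521.6, -394.2, 32.1]
ee_rot: [-179.9, -0.0, 69.2]
force: [0.3, -0.2, -1.6]
gripper_width: 27.6
gripper_force: 35.0
```

```bash
python3 plan.py 20 523,-394,10,69.2
python3 - <<'E'
from h import *
im=grab_frame("side")[95:215,350:510]; cv2.imwrite("pics/p1.png",cv2.resize(im,(800,600),interpolation=cv2.INTER_CUBIC)[:,:,::-1])
fit("short_strap",z0=33)
E
```

```text
t 16.15 from [ 521.6 -394.2   32.1] 69.2 w 27.6
[[[0.001,0.001,0.022],[0,0,0.0]],[[0.0,0.001,0.022],[0,0,0.0]]]
short_strap top [(0.54, [454, 238, 20, 9])]
short_strap side [(0.59, [420, 124, 18, 16])]
  -> short_strap [ 535.  -396.7] yaw 102.2 [np.float64(0.363), np.float64(0.665)]
```

View pics/p1.png

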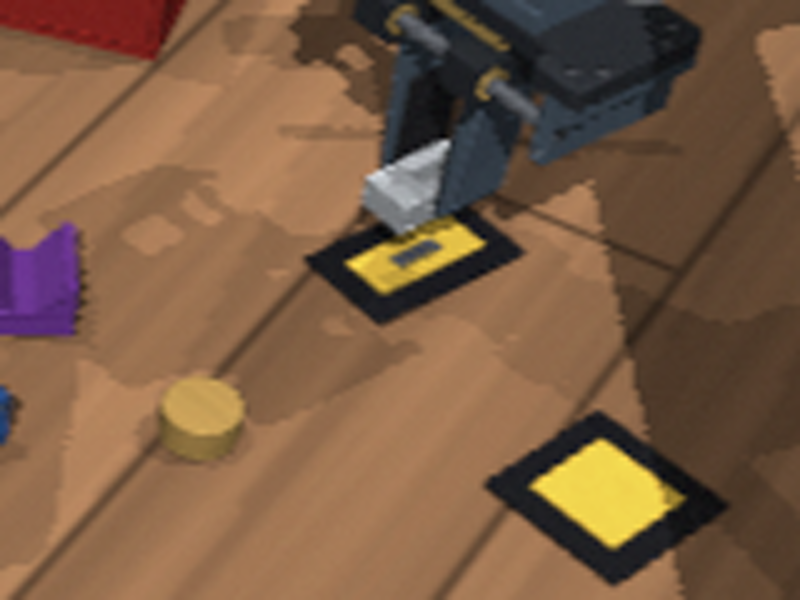

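The strap is held squarely over its pad at about crop (418,190). Its underside is at reported z + 9, so I'll set it down at reported z ≈ −6.

send_rows --deltas '[[[0.001,0.002,0.03],[0,0,0]],[[0,0,0.025],[0,0,0]],[[0,0,0.01],[0,0,0]],[[0,0,0.005],[0,0,0]],[[0,0,0.003],[0,0,0]],[[0,0,0.002],[0,0,0]],[[0,0,0],[0,0,0]]]'

```text
time_s: 17.1
ee_pos: [523.4, -394.7, -4.1]
ee_rot: [180.0, 0.0, 69.2]
force: [-0.5, 0.1, -1.3]
gripper_width: 27.6
gripper_force: 35.0
```

send_rows --deltas '[[[0,0,0.002],[0,0,0]],[[0,0,0.001],[0,0,0]],[[0,0,0.001],[0,0,0]],[[0,0,0],[0,0,0]]]'

```text
time_s: 17.5
ee_pos: [523.3, -394.6, -6.2]
ee_rot: [180.0, -0.0, 69.2]
force: [0.6, 0.5, -2.4]
gripper_width: 27.7
gripper_force: 35.0
```

send_rows --deltas '[[[0,0,0.001],[0,0,0]],[[0,0,0.001],[0,0,0]],[[0,0,0],[0,0,0]]]'

```text
time_s: 17.8
ee_pos: [523.4, -394.6, -6.2]
ee_rot: [180.0, 0.0, 69.2]
force: [-1.6, 1.3, 5.1]
gripper_width: 27.3
gripper_force: 35.0
```

The strap is resting on the pad. I'll release it, retreat and go to the vee block.

send_rows --deltas '[[[0,0,0],[0,0,0]],[[0,0,0],[0,0,0]],[[0,0,0],[0,0,0]],[[0,0,0],[0,0,0]],[[0,0,-0.02],[0,0,0]],[[0,0,-0.06],[0,0,0]],[[0,0,-0.08],[0,0,0]],[[0,0,-0.04],[0,0,0]],[[0,0,0],[0,0,0]]]' --grip 0

```text
time_s: 18.7
ee_pos: [525.4, -396.2, 97.4]
ee_rot: [179.5, 0.1, 69.2]
force: [0.6, 0.3, 0.7]
gripper_width: 91.3
gripper_force: 0.0
```

```bash
python3 plan.py 45 642,-155,60,75.8
python3 - <<'E'
from h import *
fit("short_strap",z0=3); fit("vee_block",cams=("top",),pick=dict(top=2))
E
```

```text
t 18.7 from [ 525.4 -396.2   97.4] 69.2 w 91.3
[[[0.076,0.007,0.011],[0,0,-0.033]],[[0.076,0.008,0.01],[0,0,-0.033]],[[0.076,0.009,0.011],[0,0,-0.033]],[[0.076,0.01,0.011],[0,0,-0.033]],[[0.076,0.012,0.01],[0,0,-0.033]],[[0.075,0.013,0.011],[0,0,-0.032]],[[0.076,0.014,0.011],[0,0,-0.033]]]
short_strap top [(0.53, [447, 237, 31, 14]), (0.3, [354, 188, 24, 25])]
short_strap side [(0.81, [417, 136, 28, 19]), (0.16, [449, 177, 43, 34])]
  -> short_strap [ 522.3 -393.4] yaw 70.7 [np.float64(0.85), np.float64(0.924)]
vee_block top [(0.92, [353, 188, 26, 24]), (0.88, [348, 141, 23, 26]), (0.79, [395, 179, 27, 27])]
  -> vee_block [ 660.6 -253.9] yaw 34.0 [np.float64(0.913)]
```

Short strap is placed within about 1 mm. Now the vee block; the other fit, at (660,−254), is the purple look-alike.

send_rows --deltas '[[[0.076,0.007,0.011],[0,0,-0.033]],[[0.076,0.008,0.01],[0,0,-0.033]],[[0.076,0.009,0.011],[0,0,-0.033]],[[0.076,0.01,0.011],[0,0,-0.033]],[[0.076,0.012,0.01],[0,0,-0.033]],[[0.075,0.013,0.011],[0,0,-0.032]],[[0.076,0.014,0.011],[0,0,-0.033]],[[0,0,0],[0,0,0]],[[0,0,0],[0,0,0]]]'

```text
time_s: 19.9
ee_pos: [639.5, -152.4, 54.0]
ee_rot: [-179.9, 0.0, 75.9]
force: [-0.5, 0.3, -0.0]
gripper_width: 91.1
gripper_force: 0.0
```

```bash
python3 plan.py 45 642,-155,-4,75.8
python3 - <<'E'
from h import *
im=grab_frame("side")[120:210,280:400]; cv2.imwrite("pics/v1.png",cv2.resize(im,(720,540),interpolation=cv2.INTER_CUBIC)[:,:,::-1])
E
```

```text
t 19.9 from [ 639.5 -152.4   54. ] 75.9 w 91.1
[[[-0.002,0.003,0.058],[0,0,0.002]],[[-0.002,0.003,0.058],[0,0,0.002]]]
```

View pics/v1.png

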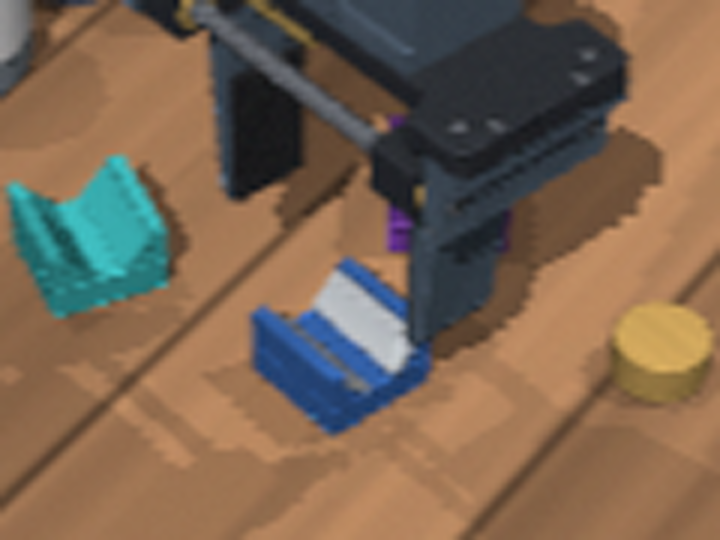

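The fingers straddle the blue vee block, which is at about crop (340,350), and the purple block stands clear. I'll descend and grip.

send_rows --deltas '[[[-0.002,0.003,0.05],[0,0,0]],[[-0.002,0.003,0.04],[0,0,0]],[[0,0,0.02],[0,0,0]],[[0,0,0.006],[0,0,0]],[[0,0,0],[0,0,0]]]'

```text
time_s: 20.45
ee_pos: [642.2, -156.6, -2.7]
ee_rot: [-180.0, -0.0, 75.7]
force: [0.5, 0.5, -1.0]
gripper_width: 91.1
gripper_force: 0.0
```

send_rows --deltas '[[[0,0,0],[0,0,0]],[[0,0,0],[0,0,0]],[[0,0,0],[0,0,0]],[[0,0,0],[0,0,0]],[[0,0,0],[0,0,0]],[[0,0,0],[0,0,0]],[[0,0,0],[0,0,0]],[[0,0,0],[0,0,0]]]' --grip 1 --grip_force 40

```text
time_s: 21.25
ee_pos: [643.1, -155.9, -2.5]
ee_rot: [179.9, -0.0, 75.8]
force: [1.5, -0.9, -0.8]
gripper_width: 47.2
gripper_force: 40.0
```

send_rows --deltas '[[[0,0,-0.02],[0,0,0]],[[0,0,-0.04],[0,0,0]],[[0,0,-0.05],[0,0,0]],[[0,0,-0.03],[0,0,0]],[[0,0,0],[0,0,0]]]'

```text
time_s: 21.75
ee_pos: [643.1, -156.1, 69.5]
ee_rot: [179.8, 0.0, 75.8]
force: [0.2, 0.3, -4.1]
gripper_width: 47.2
gripper_force: 40.0
```

```bash
python3 plan.py 35 379.5,-300,60,73.8
```

```text
t 21.75 from [ 643.1 -156.1   69.5] 75.8 w 47.2
[[[-0.045,-0.049,0.002],[0,0,0.008]],[[-0.046,-0.049,0.002],[0,0,0.007]],[[-0.046,-0.048,0.002],[0,0,0.008]],[[-0.046,-0.049,0.002],[0,0,0.008]],[[-0.046,-0.048,0.003],[0,0,0.008]],[[-0.046,-0.048,0.002],[0,0,0.007]],[[-0.047,-0.048,0.002],[0,0,0.008]],[[-0.046,-0.048,0.002],[0,0,0.008]],[[-0.047,-0.047,0.002],[0,0,0.007]]]
```

send_rows --deltas '[[[-0.045,-0.049,0.002],[0,0,0.008]],[[-0.046,-0.049,0.002],[0,0,0.007]],[[-0.046,-0.048,0.002],[0,0,0.008]],[[-0.046,-0.049,0.002],[0,0,0.008]],[[-0.046,-0.048,0.003],[0,0,0.008]],[[-0.046,-0.048,0.002],[0,0,0.007]],[[-0.047,-0.048,0.002],[0,0,0.008]],[[-0.046,-0.048,0.002],[0,0,0.008]],[[-0.047,-0.047,0.002],[0,0,0.007]],[[0,0,0.03],[0,0,0]]]'

```text
time_s: 22.75
ee_pos: [375.1, -300.5, 42.7]
ee_rot: [-179.9, 0.0, 73.6]
force: [1.7, 0.3, -4.7]
gripper_width: 47.1
gripper_force: 40.0
```

send_rows --deltas '[[[0,0,0.03],[0,0,0]],[[0,0,0.02],[0,0,0]],[[0,0,0],[0,0,0]],[[0,0,0],[0,0,0]]]'

```text
time_s: 23.15
ee_pos: [378.7, -299.4, 17.5]
ee_rot: [-179.9, -0.0, 73.8]
force: [1.6, 0.7, -4.2]
gripper_width: 47.1
gripper_force: 40.0
```

```bash
python3 plan.py 35 379.5,-300,5,73.8
```

```text
t 23.15 from [ 378.7 -299.4   17.5] 73.8 w 47.1
[[[-0.001,0.002,0.025],[0,0,0.001]]]
```

send_rows --deltas '[[[-0.001,0.002,0.015],[0,0,0]],[[0,0,0.01],[0,0,0]],[[0,0,0.004],[0,0,0]],[[0,0,0.003],[0,0,0]],[[0,0,0.001],[0,0,0]],[[0,0,0],[0,0,0]]]'

```text
time_s: 23.75
ee_pos: [379.7, -300.5, 1.2]
ee_rot: [180.0, -0.0, 73.8]
force: [-0.3, 0.6, -4.9]
gripper_width: 47.0
gripper_force: 40.0
```

send_rows --deltas '[[[0,0,0.001],[0,0,0]],[[0,0,0.001],[0,0,0]],[[0,0,0.001],[0,0,0]],[[0,0,0],[0,0,0]]]'

```text
time_s: 24.15
ee_pos: [379.7, -300.5, 0.4]
ee_rot: [180.0, 0.0, 73.8]
force: [-1.9, 1.9, 4.0]
gripper_width: 47.8
gripper_force: 40.0
```

The vee block is touching the pad. I'll release it, go up and look.

send_rows --deltas '[[[0,0,0],[0,0,0]],[[0,0,0],[0,0,0]],[[0,0,0],[0,0,0]],[[0,0,0],[0,0,0]],[[0,0,-0.02],[0,0,0]],[[0,0,-0.06],[0,0,0]],[[0,0,-0.06],[0,0,0]],[[0,0,-0.02],[0,0,0]],[[0,0,0],[0,0,0]]]' --grip 0

```text
time_s: 25.05
ee_pos: [380.6, -301.2, 81.3]
ee_rot: [179.8, 0.1, 73.8]
force: [0.2, -0.1, 0.5]
gripper_width: 91.4
gripper_force: 0.0
```

```bash
python3 plan.py 45 463.8,-89.9,50,75.8
python3 - <<'E'
from h import *
fit("collar",cams=("side","top"))
E
```

```text
t 25.05 from [ 380.6 -301.2   81.3] 73.8 w 91.4
[[[0.075,0.007,0.01],[0,0,-0.012]],[[0.076,0.007,0.011],[0,0,-0.011]],[[0.075,0.008,0.01],[0,0,-0.012]],[[0.075,0.009,0.011],[0,0,-0.011]],[[0.075,0.008,0.01],[0,0,-0.012]],[[0.076,0.01,0.011],[0,0,-0.011]]]
collar side [(0.56, [380, 222, 25, 23])]
collar top [(0.68, [332, 263, 21, 19]), (0.46, [417, 297, 21, 19])]
  -> collar [463.8 -90.1] yaw 12.4 [np.float64(0.888), np.float64(0.958)]
```

send_rows --deltas '[[[0.075,0.007,0.01],[0,0,-0.012]],[[0.076,0.007,0.011],[0,0,-0.011]],[[0.075,0.008,0.01],[0,0,-0.012]],[[0.075,0.009,0.011],[0,0,-0.011]],[[0.075,0.008,0.01],[0,0,-0.012]],[[0.076,0.01,0.011],[0,0,-0.011]],[[0,0,0],[0,0,0]],[[0,0,0],[0,0,0]]]'

```text
time_s: 26.05
ee_pos: [462.4, -88.3, 47.1]
ee_rot: [-179.8, 0.0, 75.9]
force: [-0.4, 1.1, -0.6]
gripper_width: 91.2
gripper_force: 0.0
```

```bash
python3 plan.py 45 463.8,-90,-8,75.8
```

```text
t 26.05 from [462.4 -88.3  47.1] 75.9 w 91.2
[[[-0.001,0.002,0.055],[0,0,0.002]],[[-0.002,0.002,0.055],[0,0,0.002]]]
```

send_rows --deltas '[[[-0.001,0.002,0.045],[0,0,0]],[[-0.002,0.002,0.04],[0,0,0]],[[0,0,0.018],[0,0,0]],[[0,0,0.006],[0,0,0]],[[0,0,0],[0,0,0]]]'

```text
time_s: 26.55
ee_pos: [464.4, -91.5, -6.4]
ee_rot: [-180.0, -0.0, 75.7]
force: [-0.4, 0.3, 0.7]
gripper_width: 91.0
gripper_force: 0.0
```

send_rows --deltas '[[[0,0,0],[0,0,0]],[[0,0,0],[0,0,0]],[[0,0,0],[0,0,0]],[[0,0,0],[0,0,0]],[[0,0,0],[0,0,0]],[[0,0,0],[0,0,0]],[[0,0,0],[0,0,0]]]' --grip 1 --grip_force 40

```text
time_s: 27.25
ee_pos: [464.7, -90.9, -6.0]
ee_rot: [180.0, -0.0, 75.8]
force: [-0.3, -0.2, 3.7]
gripper_width: 55.3
gripper_force: 40.0
```

send_rows --deltas '[[[0,0,-0.02],[0,0,0]],[[0,0,-0.04],[0,0,0]],[[0,0,-0.05],[0,0,0]],[[0,0,-0.04],[0,0,0]],[[0,0,0],[0,0,0]]]'

```text
time_s: 27.75
ee_pos: [466.6, -91.3, 71.1]
ee_rot: [179.7, -0.0, 75.8]
force: [0.4, -0.3, -3.7]
gripper_width: 55.3
gripper_force: 40.0
```

```bash
python3 plan.py 33 635.9,157,60,90
```

```text
t 27.75 from [466.6 -91.3  71.1] 75.8 w 55.3
[[[0.056,0.021,0.002],[0,0,-0.05]],[[0.056,0.022,0.002],[0,0,-0.049]],[[0.056,0.023,0.003],[0,0,-0.05]],[[0.055,0.025,0.002],[0,0,-0.049]],[[0.054,0.026,0.002],[0,0,-0.05]],[[0.053,0.027,0.002],[0,0,-0.05]],[[0.053,0.029,0.003],[0,0,-0.049]],[[0.052,0.03,0.002],[0,0,-0.05]],[[0.051,0.032,0.002],[0,0,-0.049]],[[0.051,0.032,0.002],[0,0,-0.05]]]
```

send_rows --deltas '[[[0.056,0.021,0.002],[0,0,-0.05]],[[0.056,0.022,0.002],[0,0,-0.049]],[[0.056,0.023,0.003],[0,0,-0.05]],[[0.055,0.025,0.002],[0,0,-0.049]],[[0.054,0.026,0.002],[0,0,-0.05]],[[0.053,0.027,0.002],[0,0,-0.05]],[[0.053,0.029,0.003],[0,0,-0.049]],[[0.052,0.03,0.002],[0,0,-0.05]],[[0.051,0.032,0.002],[0,0,-0.049]],[[0.051,0.032,0.002],[0,0,-0.05]]]'

```text
time_s: 28.75
ee_pos: [633.3, 158.3, 55.6]
ee_rot: [-179.8, 0.0, 90.1]
force: [-0.2, -0.1, -3.4]
gripper_width: 55.5
gripper_force: 40.0
```

send_rows --deltas '[[[0,0,0.03],[0,0,0]],[[0,0,0.03],[0,0,0]],[[0,0,0.02],[0,0,0]],[[0,0,0.01],[0,0,0]],[[0,0,0],[0,0,0]],[[0,0,0],[0,0,0]]]'

```text
time_s: 29.35
ee_pos: [634.1, 157.4, 13.0]
ee_rot: [180.0, -0.0, 90.0]
force: [-0.3, -0.2, -4.0]
gripper_width: 55.1
gripper_force: 40.0
```

```bash
python3 plan.py 35 635.9,157,0,90;python3 - <<'E'
from h import *
fit("collar",z0=state()["ee_pos"][2]+6)
E
```

```text
t 29.35 from [634.1 157.4  13. ] 90.0 w 55.1
[[[-0.001,0.004,0.026],[0,0,-0.001]]]
collar top []
collar side [(0.83, [232, 265, 21, 20]), (0.75, [410, 141, 44, 23])]
  -> collar [636.5 164.5] yaw 26.2 [np.float64(0.409)]
```

send_rows --deltas '[[[-0.001,0.004,0.012],[0,0,0]],[[0,0,0.01],[0,0,0]],[[0,0,0.006],[0,0,0]],[[0,0,0.002],[0,0,0]],[[0,0,0.001],[0,0,0]],[[0,0,0],[0,0,0]]]'

```text
time_s: 30.15
ee_pos: [635.9, 157.1, -2.8]
ee_rot: [180.0, -0.0, 90.0]
force: [0.5, -0.6, -3.2]
gripper_width: 55.3
gripper_force: 40.0
```

send_rows --deltas '[[[0,0,0.001],[0,0,0]],[[0,0,0.001],[0,0,0]],[[0,0,0],[0,0,0]]]'

```text
time_s: 30.45
ee_pos: [636.1, 157.1, -3.0]
ee_rot: [180.0, -0.0, 90.0]
force: [-1.8, -0.1, 2.4]
gripper_width: 55.5
gripper_force: 40.0
```

The collar is resting on its pad. I'll release it, go up and head for the long strap.

send_rows --deltas '[[[0,0,0],[0,0,0]],[[0,0,0],[0,0,0]],[[0,0,0],[0,0,0]],[[0,0,0],[0,0,0]],[[0,0,-0.02],[0,0,0]],[[0,0,-0.06],[0,0,0]],[[0,0,-0.06],[0,0,0]],[[0,0,-0.02],[0,0,0]],[[0,0,0],[0,0,0]]]' --grip 0

```text
time_s: 31.35
ee_pos: [637.1, 157.3, 78.4]
ee_rot: [179.8, -0.1, 90.0]
force: [0.4, -0.3, -0.6]
gripper_width: 91.0
gripper_force: 0.0
```

```bash
python3 plan.py 30 488.4,109.5,50,101.9
python3 - <<'E'
from h import *
fit("long_strap")
E
```

```text
t 31.35 from [637.1 157.3  78.4] 90.0 w 91.0
[[[-0.016,-0.05,0.009],[0,0,-0.069]],[[-0.014,-0.05,0.01],[0,0,-0.069]],[[-0.013,-0.05,0.009],[0,0,-0.07]],[[-0.01,-0.051,0.01],[0,0,-0.069]],[[-0.009,-0.051,0.009],[0,0,-0.069]],[[-0.008,-0.052,0.01],[0,0,-0.069]]]
long_strap top [(0.61, [260, 252, 22, 22])]
long_strap side [(0.65, [305, 269, 37, 54]), (0.44, [447, 180, 45, 31])]
  -> long_strap [489.  108.7] yaw 102.0 [np.float64(0.52), np.float64(0.947)]
```

send_rows --deltas '[[[-0.016,-0.05,0.009],[0,0,-0.069]],[[-0.014,-0.05,0.01],[0,0,-0.069]],[[-0.013,-0.05,0.009],[0,0,-0.07]],[[-0.01,-0.051,0.01],[0,0,-0.069]],[[-0.009,-0.051,0.009],[0,0,-0.069]],[[-0.008,-0.052,0.01],[0,0,-0.069]],[[0,0,0],[0,0,0]],[[0,0,0],[0,0,0]]]'

```text
time_s: 32.35
ee_pos: [486.9, 108.9, 47.1]
ee_rot: [-180.0, -0.0, 101.9]
force: [0.0, -0.0, 0.4]
gripper_width: 91.2
gripper_force: 0.0
```

```bash
python3 plan.py 30 488.4,109.5,-9,101.9
```

```text
t 32.35 from [486.9 108.9  47.1] 101.9 w 91.2
[[[0.0,0.002,0.056],[0,0,-0.001]],[[0.001,0.001,0.056],[0,0,-0.0]]]
```

send_rows --deltas '[[[0,0.002,0.045],[0,0,0]],[[0.001,0.001,0.04],[0,0,0]],[[0,0,0.02],[0,0,0]],[[0,0,0.007],[0,0,0]],[[0,0,0],[0,0,0]]]'

```text
time_s: 32.85
ee_pos: [489.0, 109.9, -8.5]
ee_rot: [-180.0, -0.0, 101.9]
force: [0.1, -0.2, 1.0]
gripper_width: 91.1
gripper_force: 0.0
```

send_rows --deltas '[[[0,0,0],[0,0,0]],[[0,0,0],[0,0,0]],[[0,0,0],[0,0,0]],[[0,0,0],[0,0,0]],[[0,0,0],[0,0,0]],[[0,0,0],[0,0,0]],[[0,0,0],[0,0,0]],[[0,0,0],[0,0,0]],[[0,0,0],[0,0,0]],[[0,0,0],[0,0,0]]]' --grip 1 --grip_force 40

```text
time_s: 33.85
ee_pos: [489.2, 109.9, -8.2]
ee_rot: [179.9, -0.0, 101.9]
force: [1.9, 0.3, -0.8]
gripper_width: 27.5
gripper_force: 40.0
```

send_rows --deltas '[[[0,0,-0.02],[0,0,0]],[[0,0,-0.04],[0,0,0]],[[0,0,-0.05],[0,0,0]],[[0,0,-0.04],[0,0,0]],[[0,0,0],[0,0,0]]]'

```text
time_s: 34.35
ee_pos: [489.9, 110.1, 69.2]
ee_rot: [179.7, -0.0, 101.9]
force: [1.3, 0.4, -4.4]
gripper_width: 27.9
gripper_force: 40.0
```

```bash
python3 plan.py 30 392,264,60,93.2
```

```text
t 34.35 from [489.9 110.1  69.2] 101.9 w 27.9
[[[0.049,-0.018,0.003],[0,0,0.043]],[[0.048,-0.02,0.002],[0,0,0.044]],[[0.048,-0.02,0.003],[0,0,0.043]],[[0.048,-0.022,0.003],[0,0,0.043]],[[0.047,-0.022,0.002],[0,0,0.044]],[[0.046,-0.023,0.003],[0,0,0.043]],[[0.046,-0.025,0.002],[0,0,0.043]]]
```

send_rows --deltas '[[[0.049,-0.018,0.003],[0,0,0.043]],[[0.048,-0.02,0.002],[0,0,0.044]],[[0.048,-0.02,0.003],[0,0,0.043]],[[0.048,-0.022,0.003],[0,0,0.043]],[[0.047,-0.022,0.002],[0,0,0.044]],[[0.046,-0.023,0.003],[0,0,0.043]],[[0.046,-0.025,0.002],[0,0,0.043]],[[0,0,0.03],[0,0,0]],[[0,0,0.03],[0,0,0]],[[0,0,0.02],[0,0,0]]]'

```text
time_s: 35.35
ee_pos: [388.9, 262.8, 15.9]
ee_rot: [-179.8, 0.1, 93.2]
force: [0.2, -0.0, -3.9]
gripper_width: 27.7
gripper_force: 40.0
```

send_rows --deltas '[[[0,0,0.01],[0,0,0]],[[0,0,0],[0,0,0]],[[0,0,0],[0,0,0]]]'

```text
time_s: 35.65
ee_pos: [390.9, 263.5, 12.9]
ee_rot: [180.0, -0.0, 93.2]
force: [-0.2, 0.4, -3.8]
gripper_width: 27.5
gripper_force: 40.0
```

```bash
python3 plan.py 30 392,264,-4,93.2
```

```text
t 35.65 from [390.9 263.5  12.9] 93.2 w 27.5
[[[0.001,0.002,0.034],[0,0,-0.001]]]
```

send_rows --deltas '[[[0.001,0.002,0.015],[0,0,0]],[[0,0,0.01],[0,0,0]],[[0,0,0.006],[0,0,0]],[[0,0,0.002],[0,0,0]],[[0,0,0.001],[0,0,0]],[[0,0,0.001],[0,0,0]],[[0,0,0],[0,0,0]]]'

```text
time_s: 36.35
ee_pos: [391.7, 264.2, -4.6]
ee_rot: [180.0, -0.0, 93.2]
force: [0.6, 0.5, -4.5]
gripper_width: 27.7
gripper_force: 40.0
```

send_rows --deltas '[[[0,0,0.001],[0,0,0]],[[0,0,0.001],[0,0,0]],[[0,0,0.001],[0,0,0]],[[0,0,0],[0,0,0]]]'

```text
time_s: 36.75
ee_pos: [391.7, 264.3, -5.2]
ee_rot: [180.0, -0.0, 93.2]
force: [-2.7, -1.6, 7.1]
gripper_width: 27.9
gripper_force: 40.0
```

The long strap is in contact with its pad. I'll release it, go up and clear the view.

send_rows --deltas '[[[0,0,0],[0,0,0]],[[0,0,0],[0,0,0]],[[0,0,0],[0,0,0]],[[0,0,0],[0,0,0]],[[0,0,-0.02],[0,0,0]],[[0,0,-0.06],[0,0,0]],[[0,0,-0.08],[0,0,0]],[[0,0,-0.08],[0,0,0]],[[0,0,-0.08],[0,0,0]],[[0,0,0],[0,0,0]]]' --grip 0

```text
time_s: 37.75
ee_pos: [394.9, 266.3, 159.8]
ee_rot: [179.4, -0.4, 93.2]
force: [0.7, 0.1, -0.9]
gripper_width: 90.9
gripper_force: 0.0
```

send_rows --deltas '[[[0.08,0.03,0],[0,0,0]],[[0.08,0.03,0],[0,0,0]],[[0.08,0.03,0],[0,0,0]],[[0.08,0.03,0],[0,0,0]],[[0.08,0.03,0],[0,0,0]],[[0.08,0.03,0],[0,0,0]],[[0,0,0],[0,0,0]],[[0,0,0],[0,0,0]]]'

```text
time_s: 38.55
ee_pos: [467.5, 508.8, 152.3]
ee_rot: [-179.9, 0.1, 93.3]
force: [0.3, -0.2, -1.4]
gripper_width: 90.9
gripper_force: 0.0
```

Run:
```python
from h import *
im=grab_frame("top"); cv2.imwrite("pics/end_t.png",cv2.resize(im[150:350,100:500],(800,400))[:,:,::-1])
im=grab_frame("side"); cv2.imwrite("pics/end_s.png",im[:,:,::-1])
for n in ("long_strap","short_strap","collar"): fit(n,3)
```

```text
long_strap top [(0.69, [173, 301, 46, 17])]
long_strap side [(0.6, [288, 371, 54, 61])]
  -> long_strap [389.3 263.1] yaw 92.3 [np.float64(0.824), np.float64(0.872)]
short_strap top [(0.54, [448, 235, 29, 20]), (0.23, [166, 293, 58, 25])]
short_strap side []
  -> short_strap [ 522.1 -393. ] yaw 69.6 [np.float64(0.94)]
collar top [(0.64, [227, 195, 23, 20])]
collar side []
  -> collar [633.9 157.7] yaw 2.6 [np.float64(0.923)]
```

View pics/end_t.png

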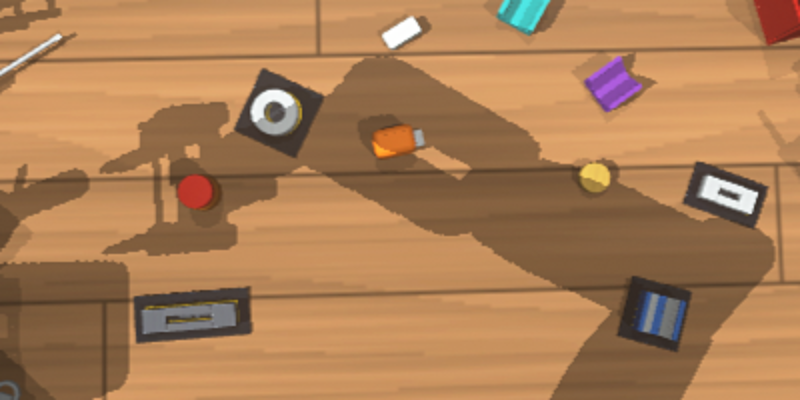

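View pics/end_s.png

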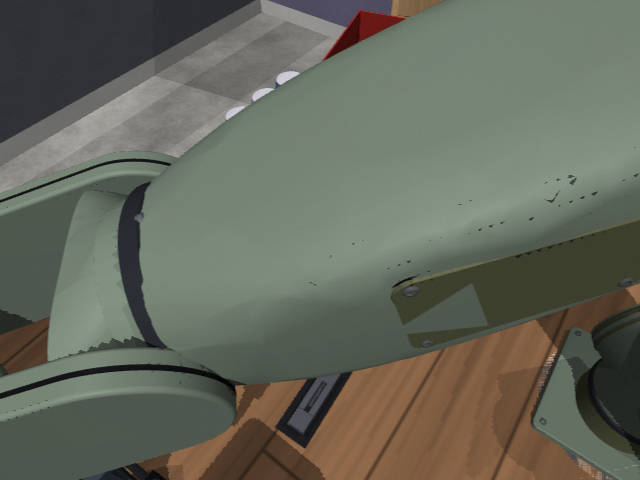

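The top view shows all four parts square on their plates: collar at crop (275,112), short strap (728,195), long strap (190,316) and vee block (660,316). Fits put both straps and the collar within about 3 mm. The vee block's apparent shift is the parallax expected from its height. Handing in.

```bash
python3 -c "
from workcell import *
print(job_done())"
```

```text
the job is handed in; nothing more can be done
None
```

I set all four parts down on their matching plates and handed the job in at about 39 s of the 112 s limit; the hand-in gave back no verdict. By the final pictures the straps and the collar sit within about 3 mm of centre, and I judged the vee block centred by eye from the top view.

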